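Set the bench lift to float and lower its table

ROBOT

A 7-joint arm with a two-finger parallel gripper is mounted at the origin on a cart in front of the work surface, level with it; the furniture and walls round the work are solid. World frame = base frame: x ahead of the robot, y to its left, z up, the work surface at z = 0. Lengths are in m, angles in rad, forces in N, time in s.
With the tool pointing down it reaches from about 0.425 to 1.025 m from the base axis. Payload 9.4 kg.
Tool frame: the origin (TCP) lies at the very end of the fingers, on their centre line; the grasp point (between the pads) lies 19 mm behind it; z points along the fingers, y is the direction in which the jaws open and shut (so a half turn about z gives the same grasp; the last joint's range is limited). The gripper opens to 93 mm and grips with 3 to 60 N. Pads are 15 mm wide; open, the fingers measure 128 mm over their backs; the gripper's body (75 mm by 188 mm) begins 65 mm behind the grasp point.
Start: joints at [-1.385, 0.599, -0.003, 1.599, 0.002, 0.943, -0.08], TCP at [0.188, 0.7, 0.188] pointing down, gripper open.
Joint ranges: [-2.57, 2.57], [-0.35, 1.97], [-1.29, 1.29], [0.11, 2.56], [-1.05, 4.19], [0.11, 1.86], [-2.63, 2.63]. Speed limits (rad/s): [2.22, 2.22, 3.01, 3.01, 3.14, 3.14, 3.14].

INTERFACE

Orientations are given as a rotation vector (axis times angle).
In Python, from bench import bot, imaging, ticket, spotter gives the robot as it stands.
- The arm moves only by the tool move_arm, never from a script. Its argument "targets" is a list that holds one entry, the list of rows, each a list of 7 numbers: the shift along the tool's x, y, z in mm, then the turn, a rotation vector about the tool's x, y, z in rad, then the closure, from 0 (fully open) to 1 (shut). In form: [[[x, y, z, wx, wy, wz, hand], ...]]. A call has 1 to 12 rows; each row is the pose to reach, as a shift and turn from the pose commanded when the call began, along the tool's axes at that moment; what a row does not reach only later rows make up. A row lasts 1/10 s, in which the tool goes at most 50 mm and 8.59 degrees, less where a joint would pass 70% of its speed; a pose out of reach is approached as far as the arm can. A call with a gripper value outside its range is refused whole. The fingers move at their own pace and stop on an object; the grip force is fixed at half the most. Time passes only in rows, so rows that repeat a pose let the fingers close. It gives the time, the measured TCP pose, the force and the opening at its end, in the units of the state.
- bot.read_state(): the state, without advancing time (a new reading comes with each control period).
- imaging.snapshot(name): name is "scene" or "top" or "wrist"; returns the picture (420x560x3 uint8, red, green, blue); there is no depth.
- imaging.camera_model(name): a dict with "fx", "fy", "cx", "cy" (pixels), "R" (3x3) and "t" (3): a world point X has camera coordinates R X + t; the wrist camera has in their place "hand_eye" (4x4, takes a point from camera to tool coordinates, whose origin is the TCP and whose axes are the flange's). Camera axes: x right, y down, z forward; pixel columns grow to the right and rows downward; lengths in m; the calibration is good to about 2 mm. A picture is of the moment at which its call begins: read the wrist's pose just before it. camera_model takes no time and is no camera call.
- ticket.job_done(): hands the job in, once; it reports no verdict.
Trained networks look in the newest picture that a camera, given by its name, has taken for a name from the list of things; names that differ only in an ending like _2 or _b are one class to them, and where a whole thing is asked for, a point or a joint stands for the part that bears it (a point fixed in the world has none). Each returns a list of dicts, best first, with "confidence" (0 to 1); they miss things now and then, are a little off and sometimes report something else, mostly with a low value. They report only what shows in the picture. A call takes as long as a camera call. They do not tell look-alikes from the thing itself.
- spotter.spot_in(camera, target): "xyz" ([x, y, z] in m, in world coordinates, good to about 4 mm: the middle of the surface that is visible of it).
The state is a dict: "time": time; "joint_pos": joint angles; "joint_velocities": joint speeds; "joint_efforts": joint torques, N m; "tcp_pos": TCP position; "orientation": TCP orientation; "contact_force": force on the tool from outside, world axes, zero at the start; "ft_torque": the same for the moment, N m; "gripper_width": finger opening in m.
Only numpy, scipy, OpenCV 4.12 (cv2) and the standard library are available. Lean on these libraries where they do the work, as an engineer would, in place of code of your own. Each camera call takes 0.05 s, during which the arm holds its last target.

TASK

Lower the hydraulic bench lift: first push its T-bar lever towards the back of the lift, past the stiff detent, until it stays by itself in the float notch at the end of its travel. Then press the lift table fully down onto its stop by the rubber pad, with the brass check weight still standing upright on it. Leave the short round-knobbed lever and the things round the lift as they are.

Things in the scene. Friction and masses are not known exactly. Their poses are not given: they have to be found in the camera images.
- lift_unit: Fixed hydraulic bench lift on a grey base plate 190 (its x) x 350 (its y) x 12 mm. Origin: centre of the plate's underside, on the desk. Its x axis points from its front (the side nearer the robot) to its back, y to its left, z up. Left half: ram and lift table; right half: valve block with two levers.
- float_lever (a joint): Angle (rad) of the taller T-bar lever beside the table. 0: leans 0.45 to the unit's front (-x); grows towards its back (+x); 0.95: end stop = float notch. Starts at 0 to 0.2. Up to about 0.38 it moves with 1 to 3 N at the bar and stays where left; then a spring detent resists (8 to 14 N at first) and throws it back if let go well before the crest at 0.70; well past it, it snaps to the end stop and stays.
- lever_bar (a point): Centre of the T-bar lever's black cross-bar: a round bar 22 mm in diameter and 60 mm long, lying along the unit's y axis, 125 mm from the lever's pivot (about 190 mm above the desk). The shaft below is 12 mm thick.
- lever_pivot (a point): Pivot axis of the T-bar lever (axis along the unit's y), 75 mm above the desk. Two steel gate bars arch over it at 50 mm radius, one on each side of the shaft, fixed.
- lift_table (a joint): How far (m) the lift table has gone down: 0 = raised, 0.040 = fully down on its stop collar. It is locked while the T-bar lever reads less than about 0.83; in float it slides down when pushed with about 6 to 15 N (more when faster) and stays where it is left, it does not sink by itself.
- press_pad (a point): Centre of the upper face of the ribbed black rubber pad, 40 (x) x 90 (y) mm and 3 mm high, along the front edge of the lift table. The table is an aluminium plate 130 (x) x 116 (y) mm; this point lies 40 mm in front of its centre, 153 mm above the desk when raised, 113 mm when fully down.
- table_top (a point): Point on the table's bare upper face, 30 mm behind its centre, near which the weight stands; 150 mm above the desk when raised, 110 mm when down.
- weight_mid (a point): Half-way up the loose brass check weight with a knob, 30 mm across and 48 mm tall, about 0.2 kg, standing on the back half of the lift table; its z axis is its upright axis.
- ball_lever (a joint): Angle (rad) of the shorter, round-knobbed lever at the right end of the valve block; 0 = upright (start), positive towards the unit's back. Not to be moved.
- ball_knob (a point): Centre of the round knob, 28 mm across, of the shorter lever: 80 mm to the right (-y) of the T-bar lever, 141 mm above the desk.
- vial_tray_mid (a point): Bystander, half-way up its middle: empty orange open rack with a divider grid, 60 x 108 x 26 mm.
- bench_timer_mid (a point): Bystander, half-way up its middle: white countdown timer, 37 x 64 x 60 mm.
- tip_box_mid (a point): Bystander, half-way up its middle: blue pipette-tip box with clear lid, 90 x 120 x 67 mm.
- lab_notebook_mid (a point): Bystander, half-way up its middle: dark blue notebook lying flat, 105 x 152 x 14 mm.
- check_weight: The same brass check weight; origin at the centre of its underside.
Mind the look-alikes: they are no part of the job. Of the things like the check_weight, leave any that is orange or pink; of the rest the smaller one is meant.

How it is judged:
On the way, in this order (a step that is already met when the one before it is completed fails the run):
1. the T-bar lever is in the float notch (value of joint float_lever above 0.88 rad), for 0.2 s.
2. the lift table is fully down, the lever still in float (value of joint float_lever above 0.88 rad and value of joint lift_table above 0.037 m), for 0.2 s.
At the end, for the whole second after the job is handed in: T-bar lever in float (over 0.88 of 0.95 rad); table down (over 37 of 40 mm); check weight at rest on it, within 0.15 rad of upright; round-knobbed lever within 0.15 rad of upright; rack, timer, tip box and notebook within 30 mm of where they stood (all of step 2 and angle between weight_mid's own z axis and vertical below 0.15 rad and z of weight_mid in the frame of table_top between 0.018 and 0.03 m and linear speed of check_weight below 0.02 m/s and value of joint ball_lever between -0.15 and 0.15 rad and distance of each of vial_tray_mid, bench_timer_mid, tip_box_mid, lab_notebook_mid from where it was at the start of the episode below 0.03 m); the robot touches nothing.
It fails at once if the check weight is tipped over or knocked off the table (angle between weight_mid's own z axis and vertical above 0.5 rad or z of weight_mid in the frame of table_top below 0 m).
It fails at once if the round-knobbed lever is moved (value of joint ball_lever above 0.15 rad or value of joint ball_lever below -0.15 rad).
It fails at once if a bystander is knocked away by more than 30 mm (distance of any of vial_tray_mid, bench_timer_mid, tip_box_mid, lab_notebook_mid from where it was at the start of the episode above 0.03 m).
It also fails if it takes over 42 s, if anything falls off the work surface, if the arm or the gripper's body presses on something with over 40 N, if the wrist force passes 120 N, or if a joint passes its speed limit or range.

## Working session

There is one attempt and no reset: what is moved stays moved. The work goes in short steps, Python scripts to look and compute and a tool call to move; the robot and the scene stay as the last step left them, time stands still between calls to the robot, and variables do not carry over. Pictures are saved under pics/ and viewed, and the job is handed in when it is done.

Besides the shell and the picture viewer there is one more tool, called after "Call:" by a JSON object that holds its "op" and its "data", one argument or row to a line. move_arm: Moves the arm, as the interface text tells. Its arguments: {"type":"object","properties":{"targets":{"type":"array"}},"required":["targets"]}

```bash
ls; mkdir -p pics
python3 - <<'E'
from bench import bot, imaging, ticket, spotter
import cv2, numpy as np
s=bot.read_state()
for k,v in s.items(): print(k,np.round(v,4))
for n in ("scene","top"):
    im=imaging.snapshot(n); cv2.imwrite(f"pics/{n}0.png",im[:,:,::-1])
    m=imaging.camera_model(n); print(n,{k:np.round(v,3).tolist() for k,v in m.items()})
    for t in ("lever_bar","press_pad","check_weight","ball_knob","lift_unit","lever_pivot"):
        try: print(n,t,[(np.round(d["xyz"],3).tolist(),round(d["confidence"],2)) for d in spotter.spot_in(n,t)])
        except Exception as e: print(t,e)
print(imaging.camera_model("wrist"))
E
```

```text
pics
time 0.0
joint_pos [-1.3847  0.6001 -0.0025  1.6001  0.0018  0.9429 -0.0798]
joint_velocities [ 0.0007 -0.0002 -0.0022  0.0002 -0.     -0.0009  0.0002]
joint_efforts [ 0.00000e+00 -7.65065e+01  1.49750e+00 -2.52330e+01 -5.24000e-02
  1.73000e-02  2.00000e-04]
tcp_pos [0.1882 0.6996 0.1869]
orientation [-4.1160e-01 -3.1144e+00  2.4000e-03]
contact_force [ 0.5778  0.1975 -0.7269]
ft_torque [ 0.0118 -0.013  -0.0286]
gripper_width 0.0928
scene {'fx': 529.012, 'fy': 529.012, 'cx': 283.085, 'cy': 210.436, 'R': [[0.536, -0.844, 0.015], [-0.325, -0.222, -0.919], [0.78, 0.488, -0.393]], 't': [-0.256, 0.327, 0.858]}
scene lever_bar [([0.498, -0.023, 0.187], 0.87)]
scene press_pad [([0.499, 0.113, 0.146], 0.84)]
scene check_weight [([0.572, 0.302, 0.031], 0.73), ([0.539, 0.153, 0.171], 0.66), ([0.512, 0.293, 0.025], 0.45)]
scene ball_knob [([0.56, -0.091, 0.129], 0.57)]
scene lift_unit [([0.5, 0.025, 0.048], 0.98)]
scene lever_pivot [([0.506, 0.024, 0.053], 0.68)]
top {'fx': 491.74, 'fy': 491.74, 'cx': 273.705, 'cy': 202.697, 'R': [[0.009, -1.0, 0.014], [-0.986, -0.011, -0.164], [0.164, -0
[... 203 characters left out ...]
.035], 0.64), ([0.564, -0.089, 0.151], 0.61), ([0.513, 0.3, 0.031], 0.51), ([0.544, 0.156, 0.18], 0.42)]
top ball_knob [([0.566, -0.09, 0.147], 0.52)]
top lift_unit [([0.516, 0.04, 0.069], 0.72)]
top lever_pivot [([0.519, 0.039, 0.068], 0.68)]
{'fx': 324.63403438283706, 'fy': 324.63403438283706, 'cx': 279.4160073627066, 'cy': 212.4655974677858, 'hand_eye': array([[ 9.27658380e-05, -9.71493210e-01, -2.37067363e-01,
         6.37937889e-02],
       [ 9.99999989e-01,  1.18468120e-04, -9.41721230e-05,
        -9.14435156e-04],
       [ 1.19572503e-04, -2.37067352e-01,  9.71493210e-01,
        -1.96749796e-01],
       [ 0.00000000e+00,  0.00000000e+00,  0.00000000e+00,
         1.00000000e+00]])}
```

View pics/scene0.png

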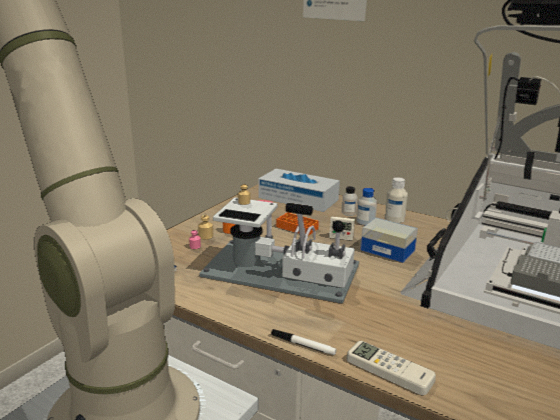

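View pics/top0.png

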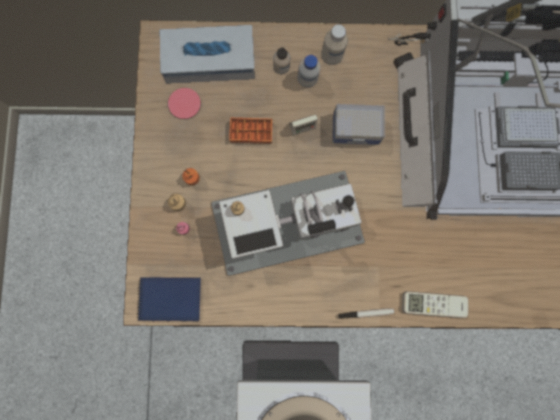

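Run:
```python
import cv2
im=cv2.imread("pics/top0.png"); c=im[165:280,205:370]; cv2.imwrite("pics/topc.png",cv2.resize(c,None,fx=4.8,fy=4.8,interpolation=cv2.INTER_CUBIC))
im=cv2.imread("pics/scene0.png"); c=im[175:305,180:370]; cv2.imwrite("pics/scenec.png",cv2.resize(c,None,fx=4.2,fy=4.2,interpolation=cv2.INTER_CUBIC))
```

```text
(no output)
```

View pics/topc.png

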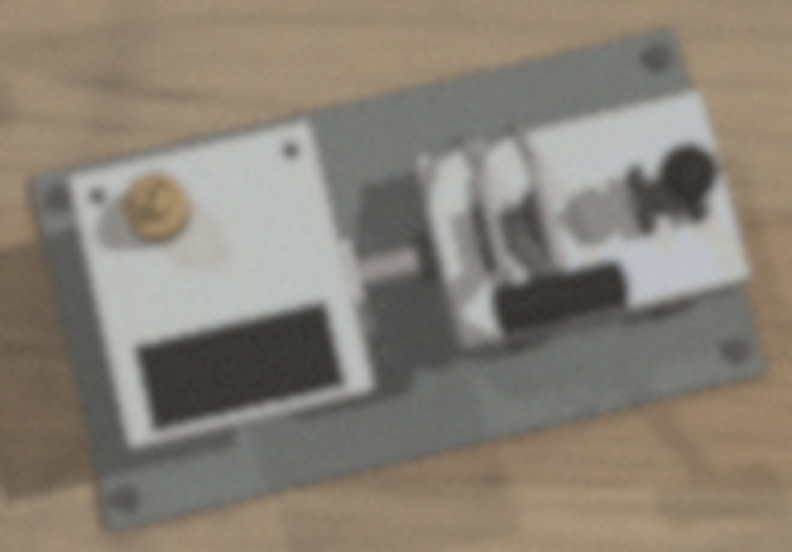

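View pics/scenec.png

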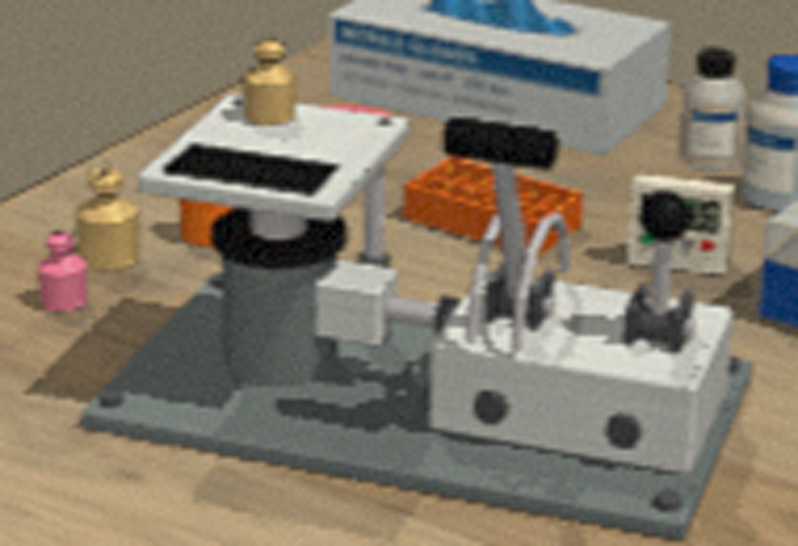

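```bash
cat > h.py <<'E'
import numpy as np
from bench import bot, imaging, ticket, spotter
def ray(m,u,v,z):
    R=np.array(m["R"]);t=np.array(m["t"]);c=-R.T@t
    d=R.T@np.array([(u-m["cx"])/m["fx"],(v-m["cy"])/m["fy"],1]); return c+d*(z-c[2])/d[2]
def proj(m,X):
    p=np.array(m["R"])@X+np.array(m["t"]); return np.array([m["fx"]*p[0]/p[2]+m["cx"],m["fy"]*p[1]/p[2]+m["cy"]])
E
python3 - <<'E'
from h import *
m=imaging.camera_model("top"); f=lambda a,z:[ray(m,u/4.8+205,v/4.8+165,z) for u,v in a]
P=np.array(f([(32,185),(670,30),(765,375),(105,530)],.012)); T=np.array(f([(70,178),(308,122),(372,385),(135,447)],.15)); D=np.array(f([(138,347),(326,305),(343,383),(155,427)],.153))
for n,A in (("plate",P),("table",T),("pad",D)):
    e=[A[1]-A[0],A[2]-A[3],A[0]-A[3],A[1]-A[2]]
    print(n,A.mean(0).round(4),[round(np.linalg.norm(x),3) for x in e],[round(np.arctan2(x[0],-x[1]),3) for x in e[:2]],[round(np.arctan2(x[1],x[0]),3) for x in e[2:]])
print("bar",f([(498,308),(625,285),(562,297)],.19)); print("knob",f([(688,170)],.141)); print("weight",f([(155,208)],.19))
m=imaging.camera_model("scene"); g=lambda u,v,z:ray(m,u/4.2+180,v/4.2+175,z)
print("scene bar",g(500,143,.19),"knob",g(662,215,.141),"pad",g(250,169,.153))
E
```

```text
plate [0.5314 0.0414 0.012 ] [np.float64(0.346), np.float64(0.349), np.float64(0.183), np.float64(0.188)] [np.float64(0.254), np.float64(0.238)] [np.float64(0.234), np.float64(0.25)]
table [0.5113 0.127  0.15  ] [np.float64(0.113), np.float64(0.112), np.float64(0.128), np.float64(0.126)] [np.float64(0.246), np.float64(0.265)] [np.float64(0.259), np.float64(0.245)]
pad [0.4726 0.1174 0.153 ] [np.float64(0.088), np.float64(0.088), np.float64(0.037), np.float64(0.037)] [np.float64(0.231), np.float64(0.239)] [np.float64(0.23), np.float64(0.222)]
bar [array([0.49596152, 0.00291682, 0.19      ]), array([ 0.50679182, -0.05357244,  0.19      ]), array([ 0.5011495 , -0.02551484,  0.19      ])]
knob [array([ 0.56738375, -0.09063351,  0.141     ])]
weight [array([0.5391624 , 0.15564832, 0.19      ])]
scene bar [ 0.49586143 -0.02689173  0.19      ] knob [ 0.56000419 -0.09156477  0.141     ] pad [0.46288144 0.11115747 0.153     ]
```

```bash
cat >> h.py <<'E'
from scipy.spatial.transform import Rotation as Ro
yaw=.243; ux=np.array([np.cos(yaw),np.sin(yaw),0]); uy=np.array([-np.sin(yaw),np.cos(yaw),0]); uz=np.array([0,0,1.])
Rd=np.column_stack([-ux,uy,-uz])
def plan(W,s=None):
    s=s or bot.read_state(); p=np.array(s["tcp_pos"]); R=Ro.from_rotvec(s["orientation"])
    for X in W: print("shift",(R.inv().apply(np.array(X)-p)*1000).round(1))
    print("turn",(R.inv()*Ro.from_matrix(Rd)).as_rotvec().round(3))
E
python3 - <<'E'
from h import *
plan([(.30,.53,.29),(.42,.35,.30),(.45,.15,.30),(.443,-.04,.30)])
E
```

```text
shift [-152.  -135.3 -102.2]
shift [-314.6 -277.9 -112.2]
shift [-395.6 -463.3 -112.2]
shift [-438.1 -648.6 -112.3]
turn [ 0.     0.    -0.506]
```

Things that could be the check weight, in the top picture: brass on the table (237,208), larger brass on the desk (177,202), orange (190,176), pink (183,228). The crop shows that the one on the table is the smaller brass weight, so that is the one meant. Levers in the same picture: the T-bar is at about (322,227). The ball knob is at (348,200) and I leave it alone.

Call:
{"op": "move_arm", "data": {
  "targets": [
    [[-30, -27, -35, 0, 0, -0.05, 1], [-61, -54, -70, 0, 0, -0.1, 1], [-92, -81, -100, 0, 0, -0.15, 1], [-122, -108, -112, 0, 0, -0.2, 1], [-155, -137, -112, 0, 0, -0.25, 1], [-187, -165, -112, 0, 0, -0.3, 1], [-220, -193, -112, 0, 0, -0.35, 1], [-250, -221, -112, 0, 0, -0.4, 1], [-283, -250, -112, 0, 0, -0.45, 1], [-315, -278, -112, 0, 0, -0.506, 1], [-335, -322, -112, 0, 0, -0.506, 1], [-350, -360, -112, 0, 0, -0.506, 1]]
  ]
}}

```text
time: 1.9
tcp_pos: [0.4336, 0.2589, 0.2997]
orientation: [-0.379, 3.118, -0.001]
contact_force: [0.0, 0.7, -0.3]
gripper_width: 0.0027
```

Run:
```python
from h import *
s=bot.read_state(); print(s["time"],np.round(s["tcp_pos"],3),np.round(s["joint_pos"],2),s["gripper_width"])
plan([(.45,.15,.30),(.443,-.04,.30),(.443,-.04,.2)])
```

```text
1.9 [0.434 0.259 0.3  ] [-0.64  0.21 -0.01  1.95  0.    0.98  1.16] 0.0027302983288683257
shift [  10.2 -109.7   -0.2]
shift [ 6.240e+01 -2.925e+02 -2.000e-01]
shift [  62.5 -292.5   99.8]
turn [-0.     0.    -0.001]
```

Call:
{"op": "move_arm", "data": {
  "targets": [
    [[6, -45, 0, 0, 0, 0, 1], [14, -90, 0, 0, 0, 0, 1], [24, -135, 0, 0, 0, 0, 1], [36, -180, 0, 0, 0, 0, 1], [46, -220, 0, 0, 0, 0, 1], [55, -260, 0, 0, 0, 0, 1], [62, -292, 0, 0, 0, 0, 1], [62, -292, 20, 0, 0, 0, 1], [62, -292, 60, 0, 0, 0, 1], [62, -292, 60, 0, 0, 0, 1]]
  ]
}}

```text
time: 2.9
tcp_pos: [0.4406, -0.037, 0.237]
orientation: [0.38, -3.113, -0.0]
contact_force: [-0.3, 0.3, -0.2]
gripper_width: 0.0003
```

Run:
```python
from h import *
import cv2
s=bot.read_state(); print(s["time"],np.round(s["tcp_pos"],4),np.round(s["joint_pos"],2))
im=imaging.snapshot("wrist"); cv2.imwrite("pics/w1.png",im[:,:,::-1])
im=imaging.snapshot("scene"); cv2.imwrite("pics/s1.png",cv2.resize(im[150:310,170:390,::-1],None,fx=3.5,fy=3.5,interpolation=2))
im=imaging.snapshot("top"); cv2.imwrite("pics/t1.png",cv2.resize(im[165:280,205:370,::-1],None,fx=4.8,fy=4.8,interpolation=2))
```

```text
2.9 [ 0.4406 -0.037   0.237 ] [-0.2   0.2   0.19  2.16 -0.05  0.79  1.83]
```

View pics/w1.png

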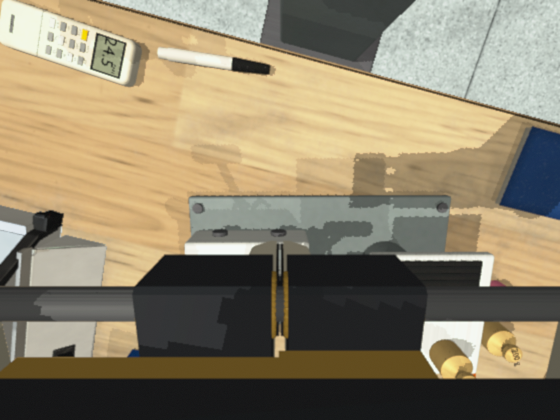

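View pics/s1.png

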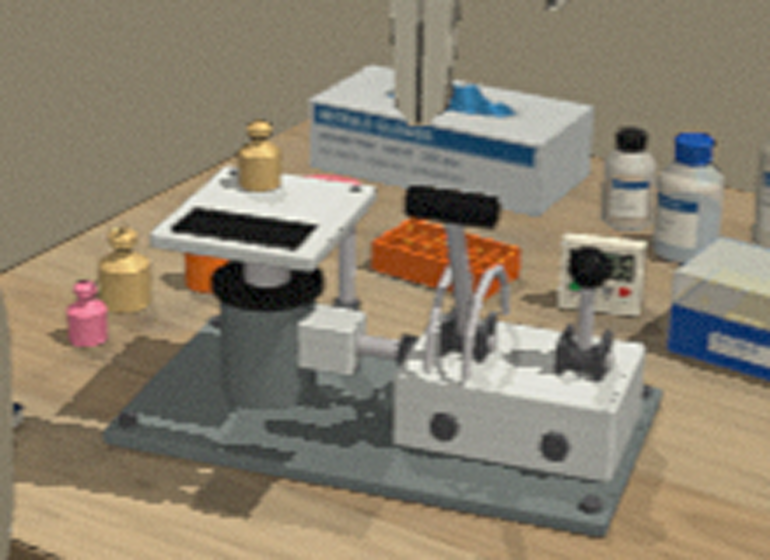

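The wrist view shows the closed fingers in front of the unit (tips at about (280,340)), and the scene view shows the tip at about (290,184), in front of and above the bar. I'll check this by projection.

Run:
```python
from h import *
s=bot.read_state(); m=imaging.camera_model("scene"); print("tip pred",proj(m,np.array(s["tcp_pos"])))
B=np.array([.501,-.0255,.191]); print("bar pred",proj(m,B),"seen",(452/3.5+170,207/3.5+150))
plan([B-.03*ux-[0,0,.015], B-.0185*ux-[0,0,.015]])
```

```text
tip pred [290.77062435 195.59956659]
bar pred [299.71422803 207.7331264 ] seen (299.1428571428571, 209.14285714285714)
shift [-28.5  -3.   64.8]
shift [-40.   -3.   64.9]
turn [-0.     0.001  0.   ]
```

Run:
```python
from h import *
import cv2
im=cv2.imread("pics/s1.png"); c=im[0:240,330:560]; cv2.imwrite("pics/s1c.png",cv2.resize(c,None,fx=2.5,fy=2.5))
s=bot.read_state(); print(s["time"],s["tcp_pos"])
```

```text
3.05 [ 0.44347724 -0.03665997  0.24083136]
```

View pics/s1c.png

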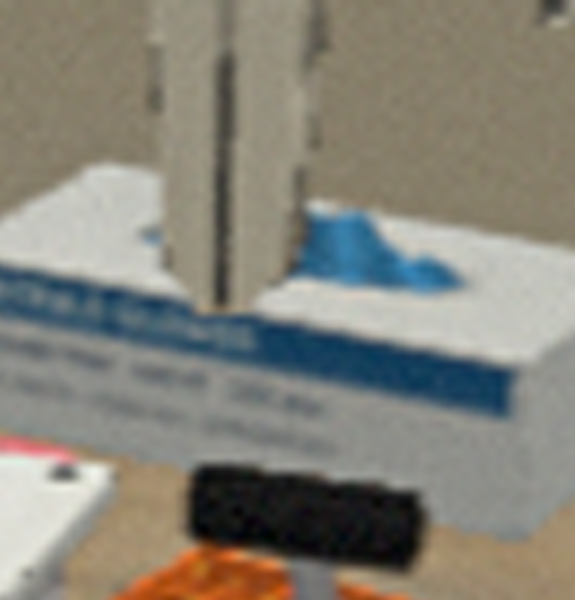

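View pics/t1.png

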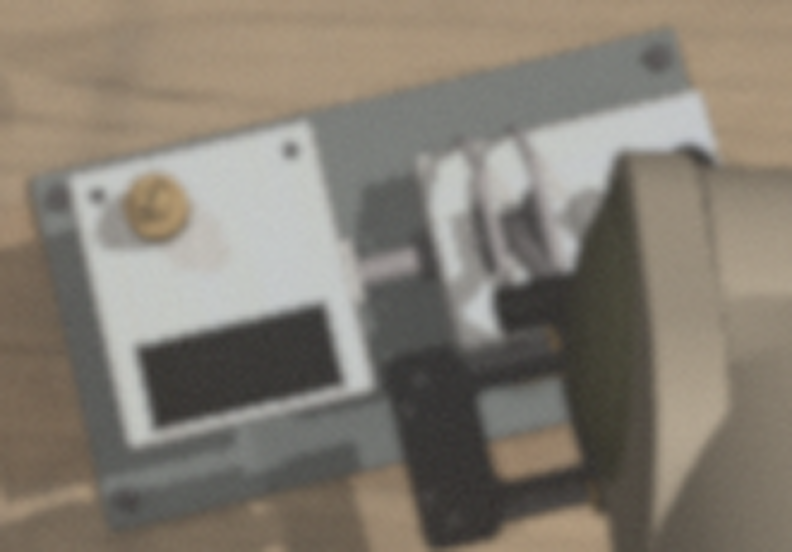

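Call:
{"op": "move_arm", "data": {
  "targets": [
    [[0, -3, 35, 0, 0, 0, 1], [0, -3, 74, 0, 0, 0, 1], [-5, -3, 76, 0, 0, 0, 1], [-15, -3, 76, 0, 0, 0, 1], [-25, -3, 76, 0, 0, 0, 1], [-30, -3, 76, 0, 0, 0, 1], [-35, -3, 76, 0, 0, 0, 1], [-35, -3, 76, 0, 0, 0, 1]]
  ]
}}

```text
time: 3.85
tcp_pos: [0.4787, -0.031, 0.1644]
orientation: [-0.382, 3.117, -0.0]
contact_force: [0.4, 0.8, -0.6]
gripper_width: 0.0001
```

Run:
```python
from h import *
import cv2
im=imaging.snapshot("scene"); cv2.imwrite("pics/s2.png",cv2.resize(im[150:310,170:390,::-1],None,fx=3.5,fy=3.5,interpolation=2))
s=bot.read_state(); print(s["time"],np.round(s["tcp_pos"],4),s["contact_force"])
plan([(.501,-.0255,.165)])
```

```text
3.9 [ 0.478  -0.0311  0.1642] [-0.42839283 -0.23216704  0.14741792]
shift [-23.7  -0.1  -0.8]
turn [-0.     0.001  0.   ]
```

View pics/s2.png

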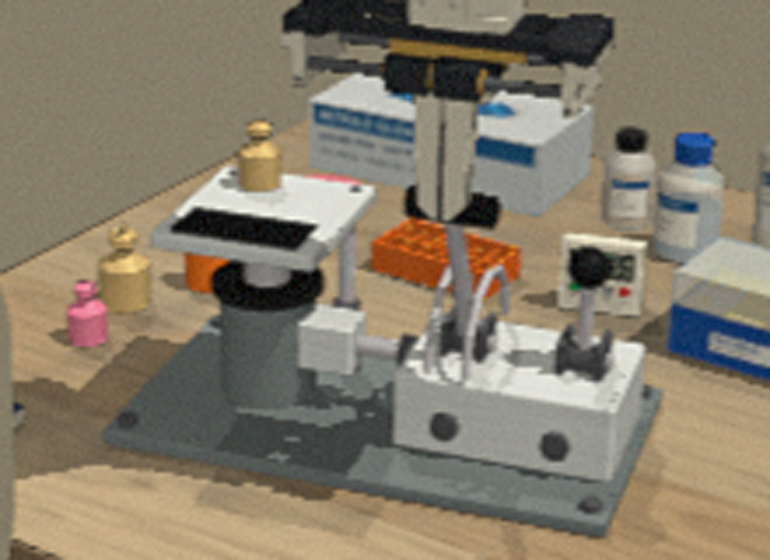

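Call:
{"op": "move_arm", "data": {
  "targets": [
    [[0, 0, 7, 0, 0, 0, 1], [0, 0, 14, 0, 0, 0, 1], [-5, 0, 14, 0, 0, 0, 1], [-10, 0, 14, 0, 0, 0, 1], [-16, 0, 14, 0, 0, 0, 1], [-22, 0, 14, 0, 0, 0, 1], [-28, 0, 14, 0, 0, 0, 1], [-34, 0, 14, 0, 0, 0, 1], [-40, 0, 14, 0, 0, 0, 1], [-46, 0, 14, 0, 0, 0, 1], [-52, 0, 14, 0, 0, 0, 1], [-58, 0, 14, 0, 0, 0, 1]]
  ]
}}

```text
time: 5.1
tcp_pos: [0.532, -0.0177, 0.1495]
orientation: [0.38, -3.114, -0.0]
contact_force: [-11.9, -3.8, 8.6]
gripper_width: 0.0006
```

Run:
```python
from h import *
import cv2
im=imaging.snapshot("scene"); cv2.imwrite("pics/s3.png",cv2.resize(im[150:310,170:390,::-1],None,fx=3.5,fy=3.5,interpolation=2))
s=bot.read_state(); print(s["time"],np.round(s["tcp_pos"],4),s["contact_force"], (np.array(s["tcp_pos"])-[.546,-.0135,0])@ux)
```

```text
5.15 [ 0.5325 -0.0176  0.1494] [-7.13553977 -1.37080658  6.18647631] -0.014064826479751174
```

View pics/s3.png

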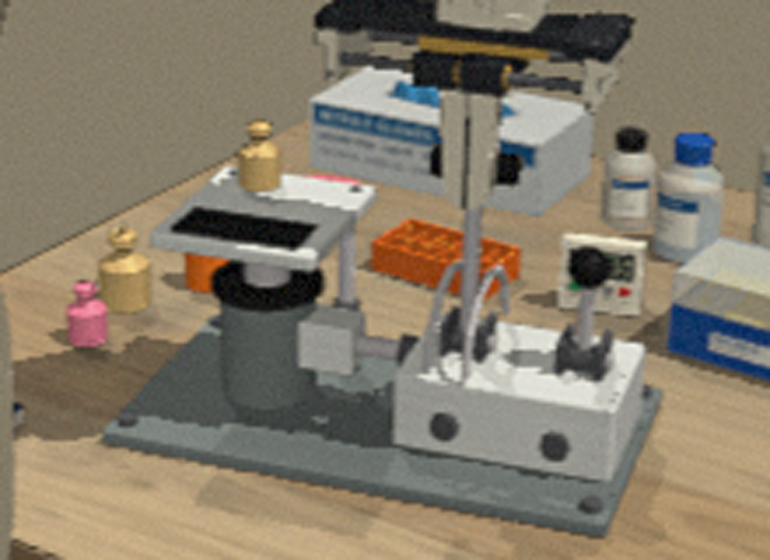

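The bar is now near upright at about (475,165) in the crop, with the fingers squarely behind it and about 12 N of resistance. I'll keep pushing past the crest.

Call:
{"op": "move_arm", "data": {
  "targets": [
    [[-6, 0, 0, 0, 0, 0, 1], [-12, 0, 0, 0, 0, 0, 1], [-18, 0, 0, 0, 0, 0, 1], [-24, 0, 0, 0, 0, 0, 1], [-30, 0, 0, 0, 0, 0, 1], [-36, 0, 0, 0, 0, 0, 1], [-42, 0, 0, 0, 0, 0, 1], [-46, 0, 0, 0, 0, 0, 1], [-46, 0, 0, 0, 0, 0, 1]]
  ]
}}

```text
time: 6.05
tcp_pos: [0.5799, -0.0058, 0.15]
orientation: [-0.382, 3.117, 0.0]
contact_force: [0.6, 0.1, -0.5]
gripper_width: 0.0005
```

Run:
```python
from h import *
import cv2
im=imaging.snapshot("scene"); cv2.imwrite("pics/s4.png",cv2.resize(im[150:310,170:390,::-1],None,fx=3.5,fy=3.5,interpolation=2))
s=bot.read_state(); print(s["time"],np.round(s["tcp_pos"],4),s["contact_force"], (np.array(s["tcp_pos"])-[.546,-.0135,0])@ux)
m=imaging.camera_model("scene"); P=np.array([.546,-.0135,.075])
for th in (.7,.8,.95): print(th,(proj(m,P+.125*(np.sin(th-.45)*ux+np.cos(th-.45)*uz))-[170,150])*3.5)
```

```text
6.1 [ 0.5793 -0.006   0.1499] [ 0.35351362 -0.01109955 -0.39818987] 0.034132613509019166
0.7 [486.85622987 152.2250231 ]
0.8 [491.55129669 151.29483698]
0.95 [497.97730413 153.35384749]
```

View pics/s4.png

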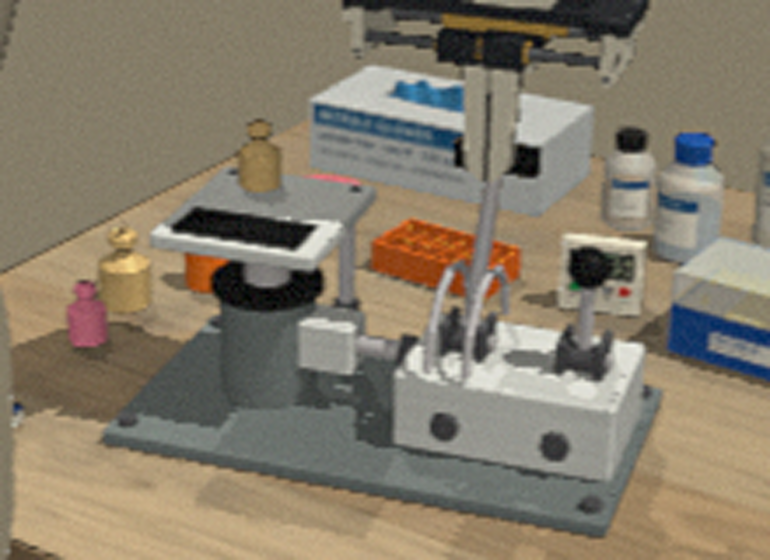

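The bar is at (498,156), which matches the prediction for 0.95 rad, and there is no contact force, so the lever has snapped into the notch. Next I back off, rise and move over the pad.

Call:
{"op": "move_arm", "data": {
  "targets": [
    [[25, 0, 0, 0, 0, 0, 1], [50, 0, 0, 0, 0, 0, 1], [70, 0, -30, 0, 0, 0, 1], [74, 10, -70, 0, 0, 0, 1], [74, 50, -80, 0, 0, 0, 1], [74, 95, -80, 0, 0, 0, 1], [74, 130, -80, 0, 0, 0, 1], [74, 145, -70, 0, 0, 0, 1], [74, 145, -50, 0, 0, 0, 1], [74, 145, -40, 0, 0, 0, 1], [74, 145, -40, 0, 0, 0, 1]]
  ]
}}

```text
time: 7.2
tcp_pos: [0.4711, 0.1161, 0.1888]
orientation: [0.38, -3.116, 0.001]
contact_force: [-0.1, -0.2, -0.1]
gripper_width: 0.0004
```

Run:
```python
from h import *
import cv2
im=imaging.snapshot("scene"); cv2.imwrite("pics/s5.png",cv2.resize(im[150:310,170:390,::-1],None,fx=3.5,fy=3.5,interpolation=2))
im=imaging.snapshot("top"); cv2.imwrite("pics/t5.png",cv2.resize(im[165:280,205:370,::-1],None,fx=4.8,fy=4.8,interpolation=2))
s=bot.read_state(); print(s["time"],np.round(s["tcp_pos"],4),s["contact_force"])
m=imaging.camera_model("scene"); print((proj(m,np.array(s["tcp_pos"]))-[170,150])*3.5)
plan([(.4726,.117,.153)])
```

```text
7.3 [0.4721 0.1161 0.19  ] [-0.14736961 -0.61506509  0.21905151]
[244.7250363 169.989456 ]
shift [-0.7  0.7 37. ]
turn [-0.    -0.    -0.001]
```

View pics/s5.png

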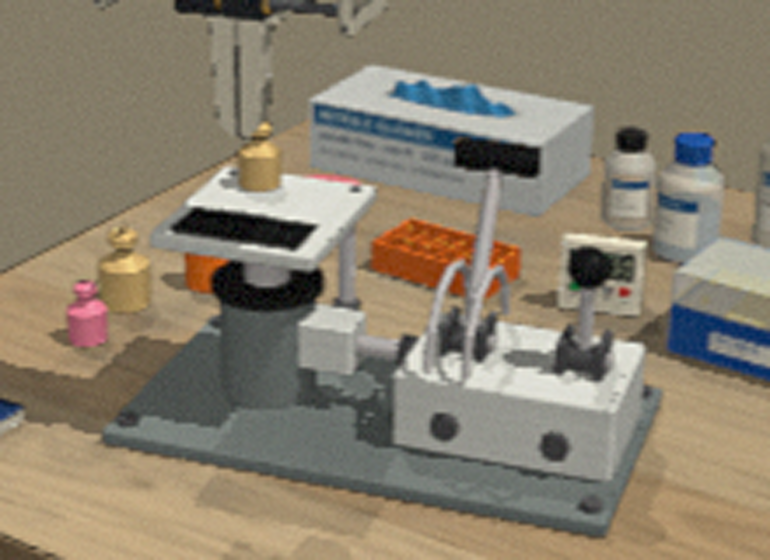

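View pics/t5.png

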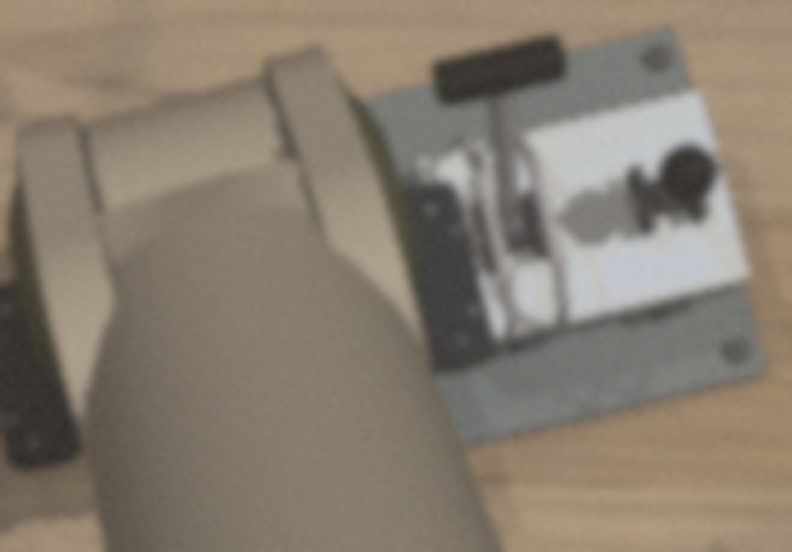

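The lever stays in the notch on its own (scene (498,156), top (500,70)). The fingers are above the pad. The visible tip sits about 18 mm higher than the TCP I predicted, so I'll go down watching the force.

Call:
{"op": "move_arm", "data": {
  "targets": [
    [[0, 1, 6, 0, 0, 0, 1], [0, 1, 12, 0, 0, 0, 1], [0, 1, 18, 0, 0, 0, 1], [0, 1, 24, 0, 0, 0, 1], [0, 1, 28, 0, 0, 0, 1], [0, 1, 32, 0, 0, 0, 1], [0, 1, 35, 0, 0, 0, 1], [0, 1, 38, 0, 0, 0, 1], [0, 1, 40, 0, 0, 0, 1]]
  ]
}}

```text
time: 8.2
tcp_pos: [0.4716, 0.1176, 0.1495]
orientation: [0.381, -3.118, 0.0]
contact_force: [1.0, 0.1, 0.0]
gripper_width: 0.0004
```

Run:
```python
from h import *
import cv2
im=imaging.snapshot("scene"); cv2.imwrite("pics/s6.png",cv2.resize(im[150:310,170:390,::-1],None,fx=3.5,fy=3.5,interpolation=2))
s=bot.read_state(); print(s["time"],np.round(s["tcp_pos"],4),s["contact_force"])
```

```text
8.25 [0.4715 0.1176 0.1493] [ 0.84653805  0.48075633 -0.51450718]
```

View pics/s6.png

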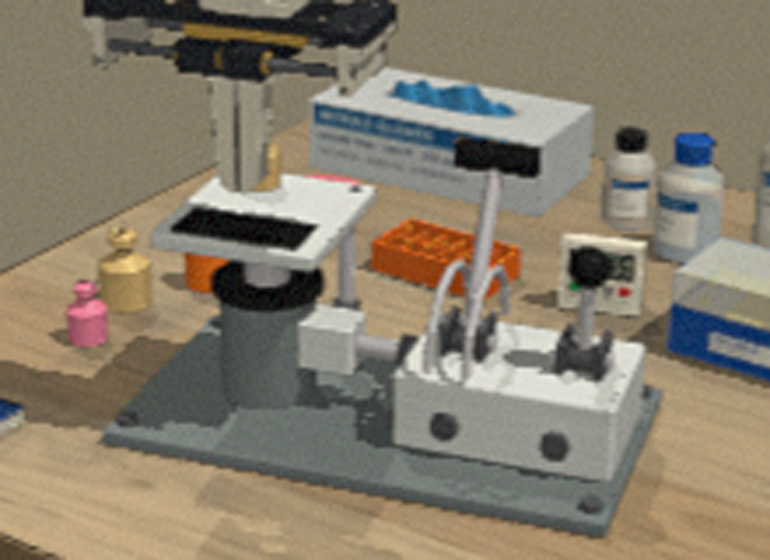

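Call:
{"op": "move_arm", "data": {
  "targets": [
    [[0, 0, 3, 0, 0, 0, 1], [0, 0, 6, 0, 0, 0, 1], [0, 0, 9, 0, 0, 0, 1], [0, 0, 11, 0, 0, 0, 1], [0, 0, 13, 0, 0, 0, 1], [0, 0, 15, 0, 0, 0, 1], [0, 0, 17, 0, 0, 0, 1], [0, 0, 19, 0, 0, 0, 1], [0, 0, 20, 0, 0, 0, 1]]
  ]
}}

```text
time: 9.15
tcp_pos: [0.4716, 0.1176, 0.1295]
orientation: [0.381, -3.118, 0.0]
contact_force: [0.5, -0.4, -0.4]
gripper_width: 0.0002
```

Run:
```python
from h import *
import cv2
im=imaging.snapshot("scene"); cv2.imwrite("pics/s7.png",cv2.resize(im[150:310,170:390,::-1],None,fx=3.5,fy=3.5,interpolation=2))
s=bot.read_state(); print(s["time"],np.round(s["tcp_pos"],4),s["contact_force"])
```

```text
9.2 [0.4715 0.1176 0.1295] [ 0.45870282  0.65361901 -0.35518979]
```

View pics/s7.png

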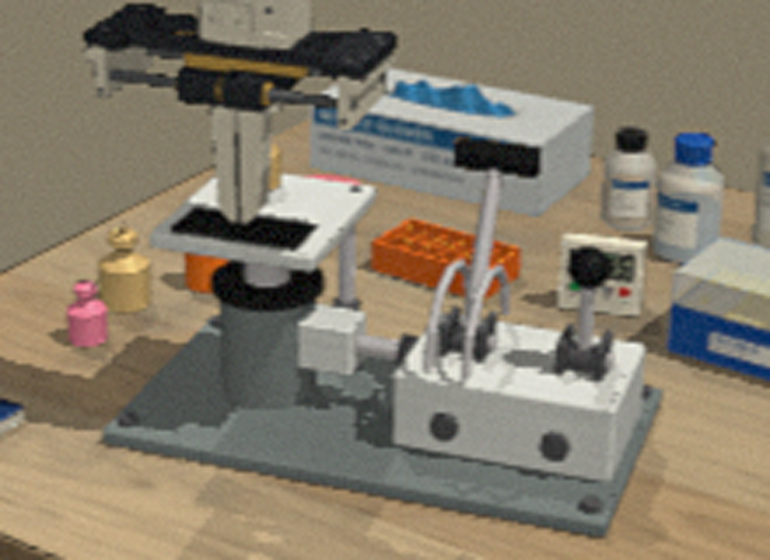

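The tip is at (242,222), just above the middle of the pad at (245,228). I'll press slowly from here.

Call:
{"op": "move_arm", "data": {
  "targets": [
    [[0, 0, 1, 0, 0, 0, 1], [0, 0, 2, 0, 0, 0, 1], [0, 0, 3, 0, 0, 0, 1], [0, 0, 4, 0, 0, 0, 1], [0, 0, 5, 0, 0, 0, 1], [0, 0, 6, 0, 0, 0, 1], [0, 0, 7, 0, 0, 0, 1], [0, 0, 8, 0, 0, 0, 1], [0, 0, 9, 0, 0, 0, 1], [0, 0, 10, 0, 0, 0, 1], [0, 0, 11, 0, 0, 0, 1], [0, 0, 12, 0, 0, 0, 1]]
  ]
}}

```text
time: 10.4
tcp_pos: [0.4716, 0.1177, 0.118]
orientation: [-0.381, 3.118, 0.0]
contact_force: [-2.5, 0.4, 6.5]
gripper_width: 0.0004
```

Call:
{"op": "move_arm", "data": {
  "targets": [
    [[0, 0, 1, 0, 0, 0, 1], [0, 0, 2, 0, 0, 0, 1], [0, 0, 3, 0, 0, 0, 1], [0, 0, 4, 0, 0, 0, 1], [0, 0, 5, 0, 0, 0, 1]]
  ]
}}

```text
time: 10.9
tcp_pos: [0.4716, 0.1176, 0.113]
orientation: [-0.381, 3.118, 0.0]
contact_force: [-0.7, -0.3, 6.0]
gripper_width: 0.0007
```

Run:
```python
from h import *
import cv2
im=imaging.snapshot("scene"); cv2.imwrite("pics/s8.png",cv2.resize(im[150:310,170:390,::-1],None,fx=3.5,fy=3.5,interpolation=2))
s=bot.read_state(); print(s["time"],np.round(s["tcp_pos"],4),s["contact_force"])
```

```text
10.95 [0.4716 0.1177 0.1129] [-1.6506708  -0.66635863  4.46280412]
```

View pics/s8.png

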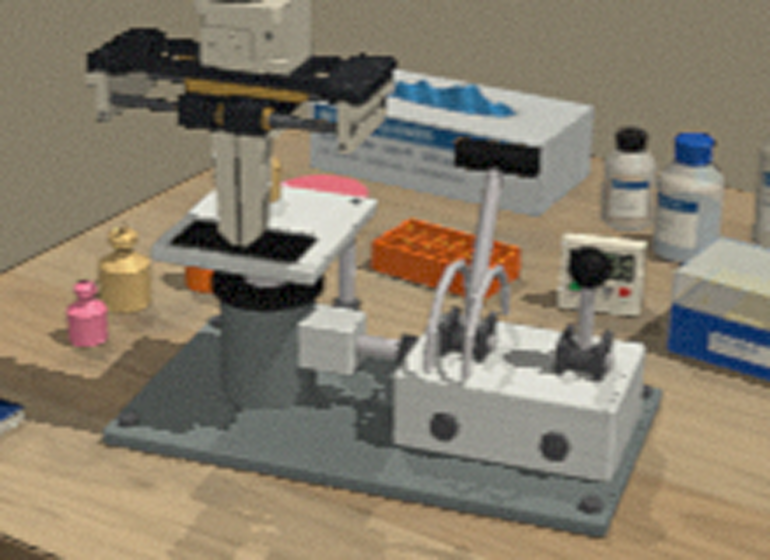

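The table is sliding down (pad now at (245,242)), the weight is upright behind the fingers, and the force is about 6 N. I'll carry on.

Call:
{"op": "move_arm", "data": {
  "targets": [
    [[0, 0, 1, 0, 0, 0, 1], [0, 0, 2, 0, 0, 0, 1], [0, 0, 3, 0, 0, 0, 1], [0, 0, 4, 0, 0, 0, 1], [0, 0, 5, 0, 0, 0, 1], [0, 0, 6, 0, 0, 0, 1], [0, 0, 7, 0, 0, 0, 1], [0, 0, 8, 0, 0, 0, 1], [0, 0, 9, 0, 0, 0, 1], [0, 0, 10, 0, 0, 0, 1], [0, 0, 11, 0, 0, 0, 1], [0, 0, 12, 0, 0, 0, 1]]
  ]
}}

```text
time: 12.15
tcp_pos: [0.4717, 0.1177, 0.101]
orientation: [-0.381, 3.118, 0.0]
contact_force: [-1.2, -1.5, 6.9]
gripper_width: 0.0008
```

Call:
{"op": "move_arm", "data": {
  "targets": [
    [[0, 0, 1, 0, 0, 0, 1], [0, 0, 2, 0, 0, 0, 1], [0, 0, 3, 0, 0, 0, 1], [0, 0, 4, 0, 0, 0, 1], [0, 0, 5, 0, 0, 0, 1], [0, 0, 6, 0, 0, 0, 1], [0, 0, 7, 0, 0, 0, 1], [0, 0, 8, 0, 0, 0, 1], [0, 0, 9, 0, 0, 0, 1], [0, 0, 10, 0, 0, 0, 1]]
  ]
}}

```text
time: 13.15
tcp_pos: [0.4716, 0.1177, 0.091]
orientation: [-0.381, 3.118, 0.0]
contact_force: [-2.0, -0.5, 5.7]
gripper_width: 0.0006
```

Call:
{"op": "move_arm", "data": {
  "targets": [
    [[0, 0, 1, 0, 0, 0, 1], [0, 0, 2, 0, 0, 0, 1], [0, 0, 3, 0, 0, 0, 1]]
  ]
}}

```text
time: 13.45
tcp_pos: [0.4717, 0.1177, 0.088]
orientation: [-0.381, 3.118, 0.0]
contact_force: [-0.8, -0.7, 7.0]
gripper_width: 0.0002
```

Call:
{"op": "move_arm", "data": {
  "targets": [
    [[0, 0, 1, 0, 0, 0, 1], [0, 0, 2, 0, 0, 0, 1], [0, 0, 3, 0, 0, 0, 1], [0, 0, 4, 0, 0, 0, 1]]
  ]
}}

```text
time: 13.85
tcp_pos: [0.4717, 0.1177, 0.084]
orientation: [-0.381, 3.118, 0.0]
contact_force: [-1.6, -0.5, 5.4]
gripper_width: 0.0004
```

Run:
```python
from h import *
import cv2
im=imaging.snapshot("scene"); cv2.imwrite("pics/s9.png",cv2.resize(im[150:310,170:390,::-1],None,fx=3.5,fy=3.5,interpolation=2))
s=bot.read_state(); print(s["time"],np.round(s["tcp_pos"],4),s["contact_force"])
```

```text
13.9 [0.4716 0.1177 0.0839] [-2.24504242 -0.4993335   5.16808796]
```

View pics/s9.png

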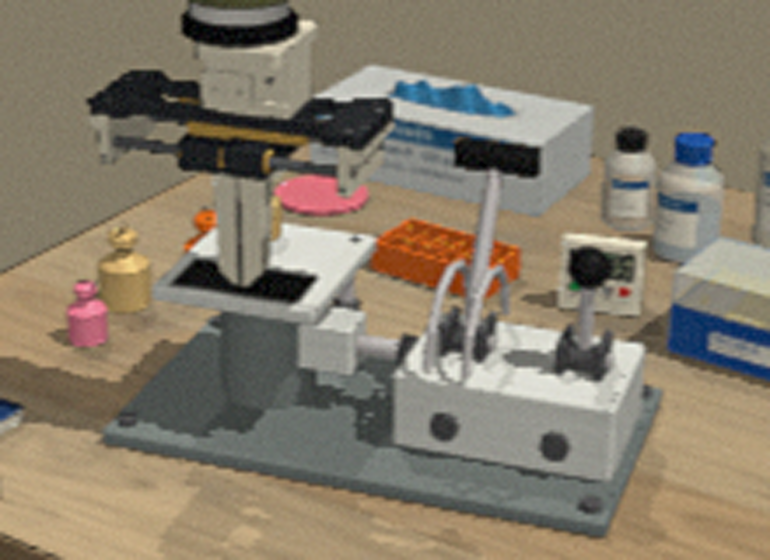

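Call:
{"op": "move_arm", "data": {
  "targets": [
    [[0, 0, 1, 0, 0, 0, 1], [0, 0, 2, 0, 0, 0, 1], [0, 0, 3, 0, 0, 0, 1]]
  ]
}}

```text
time: 14.2
tcp_pos: [0.4717, 0.1177, 0.0821]
orientation: [-0.381, 3.118, 0.001]
contact_force: [-7.6, -2.2, 40.3]
gripper_width: 0.0007
```

Call:
{"op": "move_arm", "data": {
  "targets": [
    [[0, 0, 1, 0, 0, 0, 1], [0, 0, 2, 0, 0, 0, 1]]
  ]
}}

```text
time: 14.4
tcp_pos: [0.4718, 0.1177, 0.0818]
orientation: [-0.38, 3.117, 0.002]
contact_force: [-14.4, -4.1, 70.4]
gripper_width: 0.0002
```

The force jumped to 70 N and the height stayed at 0.082, so the table is on its stop. Retreating straight up.

Call:
{"op": "move_arm", "data": {
  "targets": [
    [[0, 0, -3, 0, 0, 0, 1], [0, 0, -5, 0, 0, 0, 1], [0, 0, -8, 0, 0, 0, 1], [0, 0, -15, 0, 0, 0, 1], [0, 0, -30, 0, 0, 0, 1], [0, 0, -60, 0, 0, 0, 1], [0, 0, -100, 0, 0, 0, 1], [0, 0, -140, 0, 0, 0, 1], [0, 40, -170, 0, 0, 0, 1], [0, 85, -180, 0, 0, 0, 1], [0, 130, -180, 0, 0, 0, 1], [0, 170, -180, 0, 0, 0, 1]]
  ]
}}

```text
time: 15.6
tcp_pos: [0.4299, 0.2847, 0.2597]
orientation: [-0.382, 3.117, 0.001]
contact_force: [1.7, -0.9, -0.7]
gripper_width: 0.0007
```

Call:
{"op": "move_arm", "data": {
  "targets": [
    [[0, 40, 0, 0, 0, 0, 1], [0, 80, 0, 0, 0, 0, 1], [0, 100, 0, 0, 0, 0, 1], [0, 100, 0, 0, 0, 0, 1], [0, 100, 0, 0, 0, 0, 1], [0, 100, 0, 0, 0, 0, 1]]
  ]
}}

```text
time: 16.2
tcp_pos: [0.4071, 0.3782, 0.2587]
orientation: [0.378, -3.119, 0.001]
contact_force: [-0.3, -0.6, -0.3]
gripper_width: 0.0002
```

Run:
```python
from h import *
import cv2
im=imaging.snapshot("scene"); cv2.imwrite("pics/s10.png",cv2.resize(im[150:310,170:390,::-1],None,fx=3.5,fy=3.5,interpolation=2))
im=imaging.snapshot("top"); cv2.imwrite("pics/t10.png",cv2.resize(im[100:325,130:400,::-1],None,fx=2.6,fy=2.6,interpolation=2))
s=bot.read_state(); print(s["time"],np.round(s["tcp_pos"],4),s["contact_force"])
m=imaging.camera_model("scene")
for z in (.153,.113): print([((proj(m,np.array([.4726,.1174,z])+a*ux+b*uy)-[170,150])*3.5).round() for a,b in ((0,0),(-.025,-.058))])
for n in ("check_weight","press_pad","lever_bar"): print(n,[(np.round(d["xyz"],3).tolist(),round(d["confidence"],2)) for d in spotter.spot_in("scene",n)])
```

```text
16.3 [0.4072 0.3783 0.2589] [-0.65975288 -0.10681029  1.21010429]
[array([245., 221.]), array([313., 248.])]
[array([246., 276.]), array([313., 305.])]
check_weight [([0.763, 0.146, 0.014], 0.74), ([0.533, 0.154, 0.132], 0.73), ([0.572, 0.301, 0.032], 0.53), ([0.636, 0.283, 0.054], 0.37)]
press_pad [([0.495, 0.111, 0.107], 0.94), ([0.511, 0.011, 0.046], 0.43)]
lever_bar [([0.588, -0.007, 0.175], 0.87)]
```

View pics/s10.png

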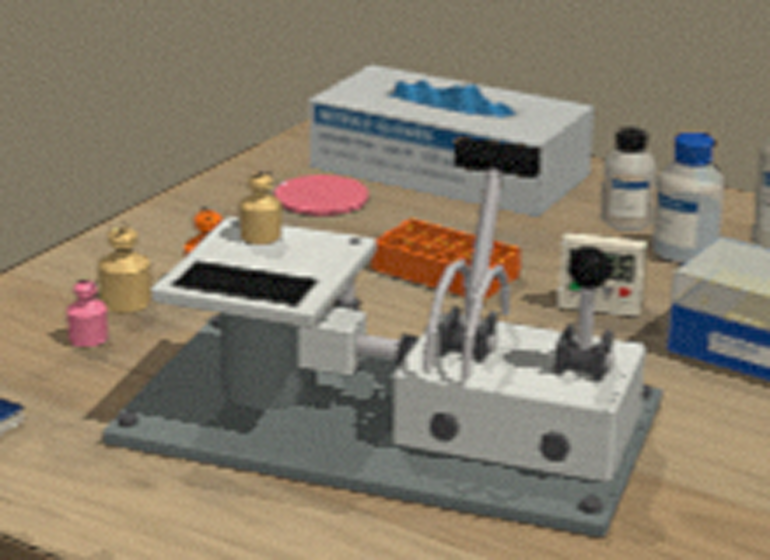

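View pics/t10.png

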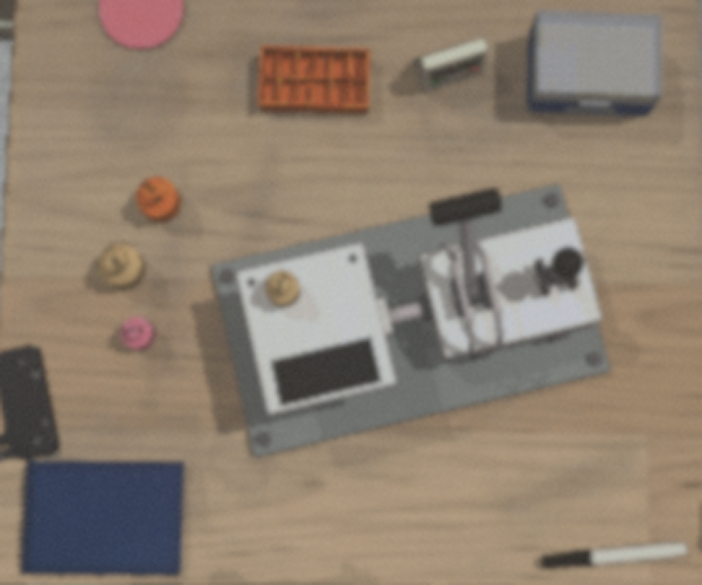

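The pad has moved 55 crop pixels (228 to 283), which matches the prediction for 40 mm. The weight is upright at (261,210), the lever is in the notch at (498,156), the ball lever is upright, the bystanders look unmoved and the arm is clear.

Run:
```python
from h import *
print(ticket.job_done())
```

```text
the job is handed in; nothing more can be done
None
```

I handed the job in at about 16.5 s of robot time. My last checks agree with the required end state, but the interface reports no verdict.

- **T-bar lever:** I pushed it with closed fingers past the detent (about 12 N), and it snapped into the float notch. It stayed there with no contact; its bar appears where 0.95 rad predicts.
- **Lift table:** I pressed it slowly down by the rubber pad (about 6 N) until the force jumped to 70 N at the stop. After I withdrew, the pad had moved 55 crop pixels, which is what 40 mm of travel predicts.
- **Check weight and surroundings:** The smaller brass weight stands upright on the table. The round-knobbed lever is upright. By eye, the rack, timer, tip box and notebook are where they were. The arm was clear of everything, with contact force near zero.

**Checks that disagreed:**
- The visible fingertip sat about 18 mm higher in the scene picture than the reported TCP. The pad gave no contact force down to a TCP height of 0.13 m, although it is 0.153 m high. I therefore relied on force and pictures for heights.
- The detector's pad position was about 20 mm off from my own measurement in x, so I used mine.

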